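# Load a terminal strip into the spring jig and close the rail

## Task

Load the green terminal strip into the test jig: push the spring follower back with the strip's end, bring the strip down behind the orange stop until it lies flat and fully down on the bed, clamped between follower and stop, then slide the steel rail over it by its red knob until it is fully home. Work gently (the strip is brittle, and the rail must not be rammed into its end bumper), and leave the grey strip and the other things where they are.

Things in the scene. Friction and masses are not known exactly. Their poses are not given: they have to be found in the camera images.
- strip_center (a point): Centre of the green 12-way terminal strip: a bar 90 mm long (x), 14 mm wide (y), 26 mm tall (z), about 70 g, screw heads on top, lying upright on the table; this point is 13 mm above its underside. Either end may go first. It cracks if the pressures on it from all parts of the jig add up to over 65 N (the spring alone gives 25 N).
- jig: Jig fixed to the table, aluminium base 220 x 84 x 10 mm. Origin: at table height, under the centre of the loaded strip's place. x runs along the channel from the orange stop towards the follower, z up. The base reaches from x = -65 to +155 mm and y = -42 to +42 mm.
- seat_pin (a joint): Brass pin, 6 mm thick, in the middle of the jig's narrow steel bed: 0 when it stands 3 mm proud, 0.003 when the strip on the bed has pressed it flush. The bed's top is screwed anywhere from 25 to 35 mm above the table (not measured). The spring pinches the strip, so let go high it stays hung up: press it down until the bed is felt; 10 to 15 N is plenty.
- stop (a point): Middle of the top edge of the orange stop's inner face, at jig x = -45 mm, 42 mm above the table; the loaded strip's front end rests on this face. The stop is 12 mm thick and 34 mm wide.
- cheeks (a point): Middle of the channel (jig x = 0), 43 mm above the table. Two pairs of black guide cheeks, at jig x = -43 to -27 and +27 to +45 mm, leave a channel 17 mm wide up to 43 mm height, flaring outwards up to 50 mm. Between the pairs (x = -27 to +27 mm) the strip's sides are free for fingers.
- follower_face (a point): Centre of the front face of the orange spring follower, a block 13 mm wide reaching from 36 to 61 mm above the table (this point at 48.5 mm). At rest it stands at jig x = +23 mm.
- follower (a joint): How far the follower is pushed back (m): 0 at rest, hard limit 0.034. Spring: about 4 N at rest plus 350 N/m. A loaded strip holds it at about 0.022 (12 N); the strip's front end clears the stop once it is back further than that.
- rail (a joint): Travel of the steel cover rail (m): 0 fully open (back, over the grey spring housing), 0.090 fully home over the strip, where it meets a stiff rubber bumper (about 15 N/mm; pressed 2.5 mm in, it is ruined). It closes towards the jig's -x, drags with about 4 N and stays where it is left. It starts 0 to 0.008 from open.
- rail_knob (a point): Grip point of the rail's red upright knob (18 mm in diameter, from 67.5 to 102.5 mm above the table), on its axis at 91.5 mm; jig x = +105 mm when open, +15 mm when closed. The rail is a 40 mm wide plate, underside at 63.5 and top at 67.5 mm, reaching 40 mm either side of the knob along x; a strip caught on the stop blocks it.
- spare_center (a point): Centre of the grey 8-way terminal strip, 60 x 14 x 26 mm, not wanted; leave it.
- flux: Small jar, 44 mm in diameter, 55 mm tall, origin under its centre; leave it.
- spool: Metal spool standing on end, 54 mm in diameter, 40 mm tall, origin under its centre; leave it.
- driver_grip (a point): Middle of the handle of a 150 mm orange screwdriver lying on the table; leave it.
Not all that is in view belongs to the job. Of the things like the part that bears strip_center, leave any that is purple or yellow; of the rest the smaller one is meant.

How it is judged:
By the outcome, as a careful person would: the job done as asked, in the order asked, and still so for the second after the job is handed in, with the robot touching nothing.
It also fails if it takes over 72 s, if anything falls off the work surface, if the arm or the gripper's body presses on something with over 40 N, if the wrist force passes 120 N, or if a joint passes its speed limit or range.

## Robot

A 6-joint arm with a two-finger parallel gripper is mounted at the origin on the work surface. World frame = base frame: x ahead of the robot, y to its left, z up, the work surface at z = 0. Lengths are in m, angles in rad, forces in N, time in s.
With the tool pointing down it reaches from about 0.35 to 0.725 m from the base axis. Payload 6 kg.
Tool frame: the origin (TCP) lies at the very end of the fingers, on their centre line; the grasp point (between the pads) lies 19 mm behind it (arm.grip_depth is the z of the grasp point in the tool frame, in m); z points along the fingers, y is the line along which they close (so a half turn about z gives the same grasp; the last joint's range is limited). The gripper opens to 85 mm and grips with 20 to 120 N. Pads are 22 mm wide; open, the fingers measure 114 mm over their backs; the gripper's body (76 mm by 85 mm) begins 54 mm behind the grasp point. The pads swing forward as they close: fully open they stand 13 mm farther back than shut.
Start: joints at [-0.897, 0.04, 0.085, 0, -1.615, -0.334], TCP at [0.2, -0.566, 0.231] pointing down, gripper open.
Joint ranges: [-2.56, 2.56], [-1.29, 2.01], [-1.08, 1.49], [-3.29, 1.98], [-2.81, -0.18], [-2.99, 2.99]. Speed limits (rad/s): [2.57, 2.57, 3.01, 3.14, 3.14, 3.14].

## Interface

Orientations are given as a rotation vector (axis times angle).
In Python, from rig import arm gives the robot as it stands.
- The arm moves only by the tool send_rows, never from a script. Its arguments are lists of equal length, an entry for each row: "offset": the shift along the world's x, y, z in mm, a list of three; "yaw": the turn about the world's z in rad. In form: {"offset": [[tx, ty, tz], ...], "yaw": [yaw, ...]}. A call has 1 to 20 rows; each row is the pose to reach, as a shift and turn from the pose commanded when the call began; what a row does not reach only later rows make up. A row lasts 1/12 s, in which the tool goes at most 41.7 mm and 7.16 degrees, less where a joint would pass 70% of its speed; a pose out of reach is approached as far as the arm can. A call with a gripper value outside its range is refused whole. "gripper" is the closure, from -1 (fully open) to 1 (shut), set as the call begins (left out, the last holds). The fingers move at their own pace and stop on an object; "squeeze" is the grip in N (left out, the last holds). Time passes only in rows, so rows that repeat a pose let the fingers close. It gives the time, the measured TCP pose, the force, the opening and the grip force at its end, in the units of the state.
- arm.read_state(): the state, without advancing time (a new reading comes with each control period).
- arm.read_camera(name): name is "side" or "top"; returns a dict with "color" (400x640x3 uint8, red, green, blue), "camera_matrix" (3x3 intrinsics, pixels), "dist" ([k1, k2, p1, p2, k3] as OpenCV has them; the pictures are not rectified), "rvec" (rotation vector, rad) and "tvec" (3), from world to camera coordinates, as OpenCV has them. Camera axes: x right, y down, z forward; pixel columns grow to the right and rows downward; lengths in m; the calibration is good to about 2 mm. A picture is of the moment at which its call begins. There is no depth.
- arm.job_done(): hands the job in; it is judged then, once.
The state is a dict: "time_s": time; "joints": joint angles; "qvel": joint speeds; "joint_efforts": joint torques, N m; "tool_pos": TCP position; "tool_rot": TCP orientation; "wrist_force": force on the tool from outside, world axes, zero at the start; "ft_torque": the same for the moment, N m; "opening": opening from 0.0 (shut) to 1.0 (fully open); "grasp_force": force on a finger pad.
Only numpy, scipy, OpenCV 4.12 (cv2) and the standard library are available. Lean on these libraries where they do the work, as an engineer would, in place of code of your own. Each camera call takes 0.05 s, during which the arm holds its last target. There are 200 camera calls.

## Working session

There is one attempt and no reset: what is moved stays moved. The work goes in short steps, Python scripts to look and compute and a tool call to move; the robot and the scene stay as the last step left them, time stands still between calls to the robot, and variables do not carry over. Pictures are saved under pics/ and viewed, at most 10 in all, crops included, and the job is handed in when it is done.

Besides the shell and the picture viewer there is one more tool, called as a command line: name --pt "numbers of a row" for each row, then --argument value for the rest. send_rows: Moves the arm, as the interface text tells. Its arguments: {"type":"object","properties":{"offset":{"type":"array","items":{"type":"array","items":{"type":"number"}}},"yaw":{"type":"array","items":{"type":"number"}},"gripper":{"type":"number"},"squeeze":{"type":"number"}},"required":["offset","yaw"]}

```bash
mkdir -p pics; ls; python3 - <<'E'
from rig import arm
import cv2
for n in("top","side"):
    c=arm.read_camera(n); cv2.imwrite(f"pics/{n}0.png",c["color"][:,:,::-1]); print(n,c["camera_matrix"].tolist(),c["dist"],c["rvec"],c["tvec"])
s=arm.read_state(); print(s, arm.grip_depth)
E
```

```text
pics
top [[410.51863359073104, 0.0, 318.3970320080873], [0.0, 410.51863359073104, 201.95780768989073], [0.0, 0.0, 1.0]] [-0.0013773  0.         0.         0.         0.       ] [ 2.15487191 -2.11739478  0.19487907] [0.07089304 0.55358599 1.17238173]
side [[515.9740735588107, 0.0, 326.5248104149163], [0.0, 515.9740735588107, 202.73139807649085], [0.0, 0.0, 1.0]] [-0.0716206  0.         0.         0.         0.       ] [ 0.98440739 -2.46700501  1.04525396] [0.4459724  0.26480284 1.23017866]
{'time_s': 0.1, 'joints': array([-8.97266069e-01,  4.07488688e-02,  8.39248463e-02, -4.25669662e-04,
       -1.61546066e+00, -3.33687080e-01]), 'qvel': array([-0.00098167, -0.00259738,  0.00387282,  0.00022881, -0.00032482,
       -0.00227315]), 'joint_efforts': array([-5.06922093e-03, -3.69345760e+01,  3.48281515e+01,  6.95167735e+00,
       -4.61570628e-03,  1.32184022e-05]), 'tool_pos': array([ 0.19998262, -0.56539363,  0.23038472]), 'tool_rot': array([ 5.31229541e-01, -3.09600086e+00, -2.36975704e-03]), 'wrist_force': array([-0.0385824 ,  0.38055024, -0.29977577]), 'ft_torque': array([ 0.00586544, -0.05366874, -0.04679947]), 'grasp_force': 0.0, 'opening': 1.0040103497064954} -0.0187
```

View pics/top0.png

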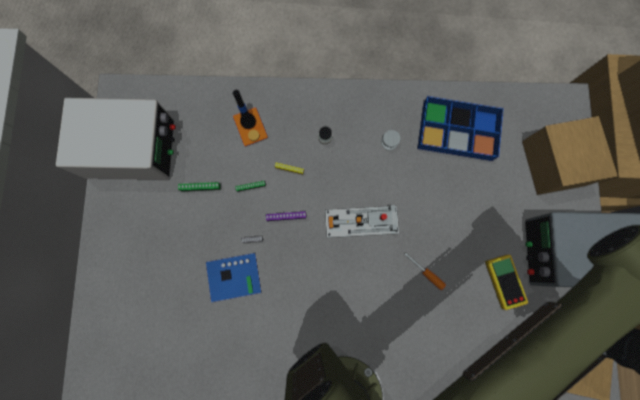

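View pics/side0.png

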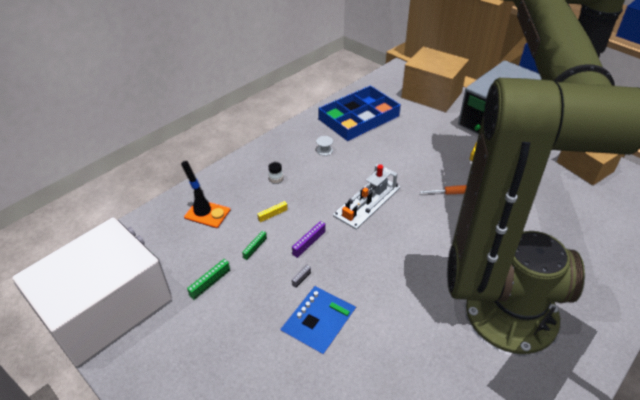

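Candidates, by top-view pixel: big green (199,186), smaller green (251,185), purple (286,215), yellow (289,168), grey (252,238), and the green part on the PCB (249,286). By the description the smaller free green strip at (251,185) is meant. I'll measure both greens and check a close crop.

```bash
cat > h.py <<'E'
import cv2, numpy as np
from rig import arm
def cam(n): return arm.read_camera(n)
def ray(c,uv):
    R=cv2.Rodrigues(np.array(c["rvec"],float))[0]; t=np.array(c["tvec"],float)
    p=cv2.undistortPoints(np.array(uv,float).reshape(-1,1,2),c["camera_matrix"],c["dist"]).reshape(-1,2)
    d=np.c_[p,np.ones(len(p))]@R
    return -R.T@t, d
def plane(c,uv,z):
    o,d=ray(c,uv); return o+d*((z-o[2])/d[:,2])[:,None]
def proj(c,P):
    return cv2.projectPoints(np.array(P,float).reshape(-1,1,3),c["rvec"],c["tvec"],c["camera_matrix"],c["dist"])[0].reshape(-1,2)
def tri(c1,u1,c2,u2):
    o1,d1=ray(c1,[u1]);o2,d2=ray(c2,[u2]);d1=d1[0];d2=d2[0]
    s=np.linalg.lstsq(np.c_[d1,-d2],o2-o1,rcond=None)[0]
    a=o1+s[0]*d1;b=o2+s[1]*d2
    return (a+b)/2,np.linalg.norm(a-b)
def blobs(c,lo,hi,amin=15):
    m=cv2.inRange(cv2.cvtColor(c["color"],cv2.COLOR_RGB2HSV),lo,hi)
    n,l,s,ce=cv2.connectedComponentsWithStats(m)
    return [(l==i,s[i],ce[i]) for i in range(1,n) if s[i][4]>=amin]
E
python3 - <<'E'
from h import *
H=dict(green=((50,90,40),(80,255,255),.020),purple=((130,80,40),(155,255,255),.02),orange=((5,150,80),(18,255,255),.045),red=((0,170,80),(4,255,255),.1),yellow=((22,120,80),(32,255,255),.02))
T=cam("top");S=cam("side")
for n,c in(("top",T),("side",S)):
  for k,(lo,hi,z) in H.items():
    for m,s,ce in blobs(c,lo,hi,6):
        ys,xs=np.where(m); P=plane(c,np.c_[xs,ys],z)[:,:2]
        q=cv2.minAreaRect((P*1000).astype(np.float32))
        print(n,k,s[4],ce.round(1),np.array(q[0]).round(0),np.array(q[1]).round(0),round(q[2],1))
t=T["color"][160:250,165:415]; t=cv2.resize(t,None,fx=3.2,fy=3.2,interpolation=cv2.INTER_CUBIC)
s=S["color"][155:305,180:410]; s=cv2.resize(s,(800,522)[:2],interpolation=cv2.INTER_CUBIC)[:, :]
s=cv2.resize(s,(470,306))
o=np.zeros((600,800,3),np.uint8);o[:288]=t;o[290:596,:470]=s
cv2.imwrite("pics/crop.png",o[:,:,::-1])
E
```

```text
top green 312 [435.4 112.3] [ 852. -286.] [57. 58.] 81.2
top green 69 [156.  148.8] [714. 586.] [ 9. 77.] 89.3
top green 25 [170.  151.6] [707. 542.] [16. 12.] 4.4
top green 129 [250.3 185.7] [604. 290.] [15. 87.] 12.7
top green 246 [198.8 186.4] [599. 447.] [ 22. 125.] 3.5
top green 73 [547.8 234.1] [ 470. -614.] [ 9. 76.] 89.9
top green 32 [529.  243.9] [ 442. -554.] [15. 19.] 1.0
top green 245 [503.  267.1] [ 370. -472.] [40. 54.] 18.7
top green 57 [249.1 284.2] [308. 279.] [45. 10.] 10.8
top purple 223 [285.3 215.8] [513. 179.] [ 21. 118.] 5.7
top orange 483 [250.5 127.9] [784. 295.] [104.  74.] 23.0
top orange 6 [478.5 138.5] [ 760. -408.] [15.  2.] 71.7
top orange 6 [487.2 140.2] [ 755. -436.] [6. 9.] 1.2
top orange 13 [481.9 143.7] [ 743. -418.] [ 9. 19.] 62.1
top orange 30 [330.5 221.4] [495.  44.] [27.  9.] 0.7
top orange 19 [358.4 218.9] [504. -39.] [12.  9.] 0.0
top orange 165 [434.3 279. ] [ 333. -257.] [70. 21.] 48.6
top red 12 [172.5 126.5] [759. 511.] [9. 8.] 46.4
top red 17 [383.1 216.4] [ 505. -102.] [ 9. 12.] 1.0
top red 8 [531.1 271.5] [ 358. -513.] [6. 8.] 85.8
to
[... 651 characters left out ...]
 25. 101.] 12.3
side green 579 [208.3 278.7] [598. 443.] [ 39. 132.] 3.9
side green 91 [339.1 308.5] [302. 287.] [49. 12.] 12.3
side purple 459 [307.9 239.1] [512. 178.] [ 36. 139.] 5.2
side orange 46 [383.2 106.8] [ 738. -416.] [35. 27.] 83.3
side orange 146 [455.4 189.4] [ 320. -232.] [64. 30.] 43.7
side orange 48 [364.6 192.1] [505. -41.] [14. 34.] 40.2
side orange 492 [207.9 215.6] [763. 320.] [106.  78.] 23.5
side orange 105 [347.7 212.9] [484.  52.] [27. 50.] 42.1
side red 42 [379.5 169.9] [496. -94.] [11. 44.] 39.3
side yellow 22 [348.9 123.1] [ 782. -289.] [24. 18.] 73.1
side yellow 49 [472.9 152.1] [ 394. -452.] [11. 91.] 19.4
side yellow 262 [272.2 211.5] [657. 176.] [97. 34.] 78.0
```

View pics/crop.png

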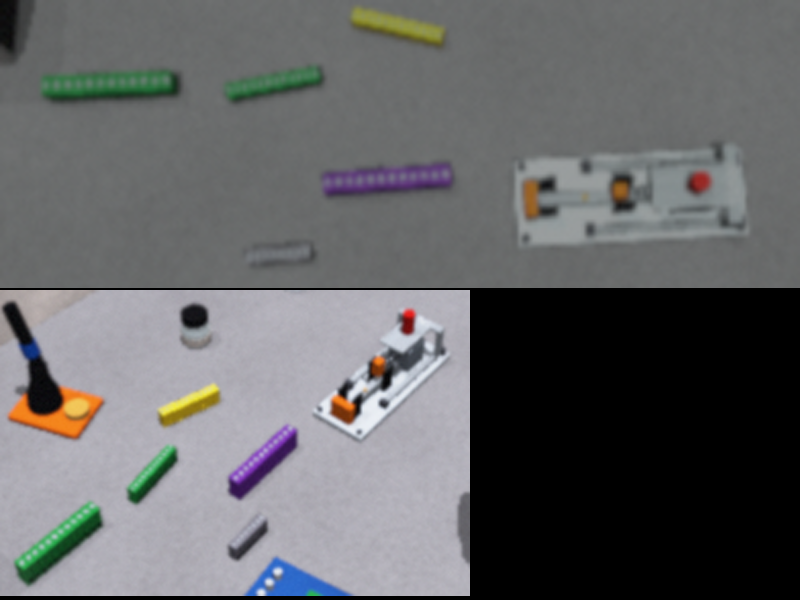

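The close crop confirms it: the strip at crop (273,83) is the smaller of the two greens, measuring 87x15 mm on its plane (the other is 125 mm). The jig's stop is to the left (world +y), so jig x runs roughly along -y. Next I'll measure precisely.

```bash
cat >> h.py <<'E'
def soft(c,box,f):
    """weighted centroid of f(rgb) in box x0,y0,x1,y1"""
    x0,y0,x1,y1=box; w=np.clip(f(c["color"][y0:y1,x0:x1].astype(float)),0,None)
    yy,xx=np.mgrid[y0:y1,x0:x1]; return np.array([(w*xx).sum(),(w*yy).sum()])/w.sum(),w
def grn(a): return a[...,1]-np.maximum(a[...,0],a[...,2])-12
def axis(c,box,f,z):
    x0,y0,x1,y1=box; _,w=soft(c,box,f); yy,xx=np.mgrid[y0:y1,x0:x1]
    P=plane(c,np.c_[xx.ravel(),yy.ravel()],z)[:,:2]; w=w.ravel(); m=(P*w[:,None]).sum(0)/w.sum()
    C=np.cov((P-m).T,aweights=w); e,v=np.linalg.eigh(C); v=v[:,1]; v=v*(-np.sign(v[1]))
    return m*1000, np.degrees(np.arctan2(v[0],-v[1])), np.sqrt(e*12)*1000
E
python3 - <<'E'
from h import *
T=cam("top");S=cam("side")
print("strip top",axis(T,(228,172,274,200),grn,.024)); print("strip side z.015",axis(S,(235,225,273,265),grn,.015))
org=lambda a:a[...,0]-a[...,2]-45-np.where(a[...,0]-a[...,1]<35,99,0)
red=lambda a:a[...,0]-a[...,1]-40-np.where(a[...,1]>90,99,0)
st,_=soft(T,(325,208,338,234),org); fo,_=soft(T,(351,208,366,230),org); kn,_=soft(T,(374,207,392,226),red)
A=plane(T,[st],.042)[0,:2]*1e3;B=plane(T,[fo],.061)[0,:2]*1e3;K=plane(T,[kn],.1025)[0,:2]*1e3
print(st,fo,kn,"stop",A,"foll",B,"knob",K)
# base outline
g=T["color"].astype(int); m=((g.min(2)>150)*255).astype(np.uint8); sub=np.zeros_like(m); sub[195:245,318:406]=m[195:245,318:406]
sub=cv2.morphologyEx(sub,cv2.MORPH_CLOSE,np.ones((9,9)))
cs,_=cv2.findContours(sub,0,2); c=max(cs,key=cv2.contourArea).reshape(-1,2).astype(float)
P=plane(T,c,.010)[:,:2]*1e3; q=cv2.minAreaRect(P.astype(np.float32)); print("base",q)
for n,p in(("stop",A),("foll",B),("knob",K)): print(n,p)
st2,_=soft(S,(338,198,360,226),org);kn2,_=soft(S,(372,160,388,182),red)
print("knob tri",tri(T,kn,S,kn2),"stop tri",tri(T,st,S,st2))
E
```

```text
strip top (array([603.00895638, 290.2216993 ]), np.float64(12.409794349980137), array([16.16969657, 88.60806134]))
strip side z.015 (array([606.07379778, 289.14639256]), np.float64(14.516685388973421), array([21.76036383, 93.07636111]))
[330.48486352 221.60496278] [358.41559829 219.11965812] [383.49151292 216.23247232] stop [494.80832431  43.79069837] foll [501.19694465 -36.93524596] knob [ 505.18313974 -103.32056434]
base ((496.8248596191406, 10.684036254882812), (70.3302993774414, 79.0228271484375), 1.009952187538147)
stop [494.80832431  43.79069837]
foll [501.19694465 -36.93524596]
knob [ 505.18313974 -103.32056434]
knob tri (array([ 0.50641064, -0.10554141,  0.09099799]), np.float64(0.0009547729514091298)) stop tri (array([0.49506275, 0.04283369, 0.03304721]), np.float64(0.002109390310429315))
```

```bash
python3 - <<'E'
from h import *
T=cam("top"); g=T["color"].astype(float).mean(2)
print(g[215:245,345].round(0), g[222,318:332].round(0), g[222,392:406].round(0), g[198:212,345].round(0))
def edges(col,a,b,sgn,thr):
    v=g[a:b,col]; 
    for i in (range(len(v)-1) if sgn>0 else range(len(v)-2,-1,-1)):
        lo,hi=(v[i],v[i+1]) if sgn>0 else (v[i+1],v[i])
        if lo<thr<=hi: 
            return a+i+(thr-v[i])/(v[i+1]-v[i])
top=[];bot=[]
thr=135
for x in range(330,394):
    a=edges(x,198,222,1,thr);b=edges(x,222,246,-1,thr)
    if a: top.append((x,a))
    if b: bot.append((x,b))
for n,e in(("top",top),("bot",bot)):
    P=plane(T,e,.010)[:,:2]*1e3
    for _ in range(3):
        k=np.polyfit(P[:,1],P[:,0],1); r=P[:,0]-np.polyval(k,P[:,1]); P=P[abs(r)<max(1.2*r.std(),1)]
    print(n,len(P),r.std(),np.degrees(np.arctan(-k[0])),np.polyval(k,[0,40,-40,-100]))
E
```

```text
[155. 156. 155. 153. 142. 135. 139. 137. 126. 133. 151. 156. 155. 155.
 156. 155. 155. 156. 155. 153. 145. 125. 108. 103. 104. 106. 105. 105.
 106. 105.] [108. 108. 108. 110. 108. 107. 105. 120. 143. 145. 120. 104.  95.  97.] [145. 149. 148. 146. 147. 139. 110. 105. 109. 107. 106. 105. 105. 106.] [109. 109. 107. 107. 108. 108. 109. 108. 109. 109. 111. 129. 141. 142.]
top 27 2.207500518756983 1.5120084405608332 [538.58574528 537.52991915 539.64157141 541.2253106 ]
bot 53 0.5039928540104968 4.372925728601326 [458.10138914 455.04256951 461.16020878 465.74843823]
```

```bash
python3 - <<'E'
from h import *
T=cam("top");S=cam("side")
t=cv2.resize(T["color"][202:240,322:402],(800,380),interpolation=cv2.INTER_CUBIC)
s=cv2.resize(S["color"][158:230,328:402],(0,0),fx=5,fy=5,interpolation=cv2.INTER_CUBIC)
cv2.imwrite("pics/jt.png",t[:,:,::-1]);cv2.imwrite("pics/js.png",cv2.resize(s,None,fx=1.6,fy=1.6)[:,:,::-1])
# predicted pixels of jig grid
a=np.radians(4.1);ex=np.array([np.sin(a),-np.cos(a)]);ey=np.array([-ex[1],ex[0]]);O=np.array([498.4,-7.1])
def J(x,y,z): return np.r_[(O+x*ex+y*ey),z]/1e3
for p in [(-65,42,10),(-65,-42,10),(155,42,10),(155,-42,10),(-45,0,42),(0,25,60),(0,-25,60),(27,0,43)]:
    print(p,((proj(T,[J(*p)])[0]-[322,202])*10).round(),((proj(S,[J(*p)])[0]-[328,158])*8).round())
E
```

```text
(-65, 42, 10) [27. 75.] [ 32. 446.]
(-65, -42, 10) [ 43. 350.] [222. 557.]
(155, 42, 10) [743.  37.] [393. 130.]
(155, -42, 10) [767. 311.] [577. 224.]
(-45, 0, 42) [105. 195.] [164. 404.]
(0, 25, 60) [256.  95.] [187. 266.]
(0, -25, 60) [267. 265.] [302. 329.]
(27, 0, 43) [348. 182.] [288. 292.]
```

View pics/jt.png

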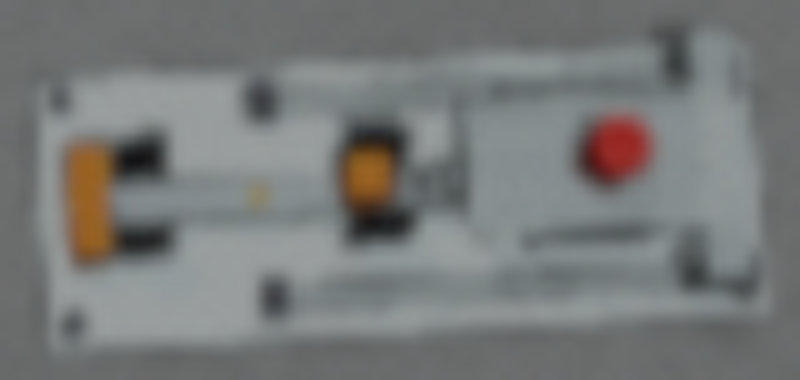

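View pics/js.png

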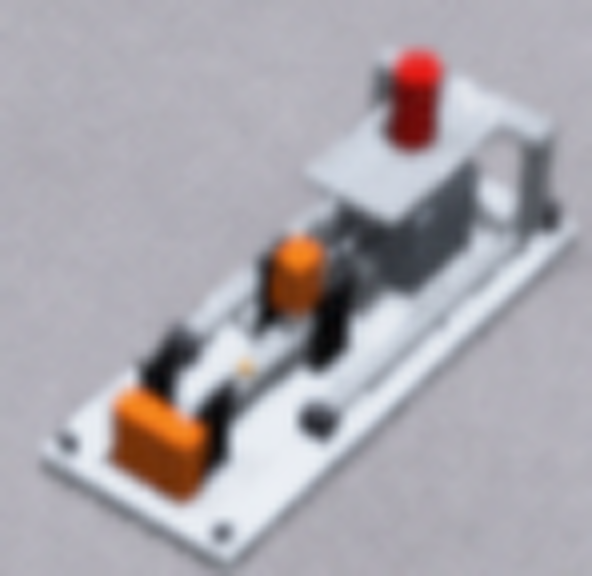

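The pictures show the jig with its stop at left (crop (90,200)), the pin at (258,195), the follower top at (370,175) and the knob at (617,150). The predicted base outline matches. The guide bars at the sides are low. Now I'll traverse to above the strip.

send_rows --pt "20 43 0" --pt "40 86 0" --pt "60 128 0" --pt "80 171 0" --pt "100 214 0" --pt "120 257 0" --pt "140 300 0" --pt "160 342 0" --pt "180 385 0" --pt "200 428 0" --pt "220 470 0" --pt "240 513 0" --pt "262 556 0" --pt "282 600 0" --pt "302 640 0" --pt "322 684 0" --pt "342 727 0" --pt "363 770 0" --pt "383 812 0" --pt "403 855 0" --yaw '[0.07, 0.14, 0.21, 0.28, 0.36, 0.43, 0.5, 0.57, 0.64, 0.72, 0.79, 0.86, 0.93, 1.0, 1.08, 1.16, 1.23, 1.3, 1.38, 1.449]' --gripper -0.2 --squeeze 40

```text
time_s: 2.12
tool_pos: [0.5557, 0.1903, 0.2314]
tool_rot: [-2.454, 1.961, -0.0]
wrist_force: [0.8, -0.8, 0.9]
opening: 0.599
grasp_force: 0.0
```

```bash
cat >> h.py <<'E'
def st():
    s=arm.read_state(); R=cv2.Rodrigues(s["tool_rot"])[0]; y=R[:,1]
    print("t",round(s["time_s"],2),"pos",(s["tool_pos"]*1e3).round(2),"yaw",round(np.degrees(np.arctan2(y[1],y[0])),2),"tilt",R[:,2].round(3),"F",s["wrist_force"].round(1),"M",s["ft_torque"].round(2),"open",round(s["opening"],3),"g",round(s["grasp_force"],1),"j",s["joints"].round(2))
    return s
E
python3 - <<'E'
from h import *
st()
T=cam("top")
print(plane(T,[(347.3,221.0)],.033)*1e3)
E
```

```text
t 2.12 pos [555.67 190.33 231.38] yaw -167.25 tilt [ 0.  0. -1.] F [ 0.8 -0.8  0.9] M [-0.12 -0.11 -0.07] open 0.599 g 0.0 j [ 0.67  0.01  0.05  0.   -1.61 -0.45]
[[498.656193    -6.74097149  33.        ]]
```

send_rows --pt "16 33 0" --pt "32 66 0" --pt "48 100 0" --pt "48 100 -40" --pt "48 100 -80" --pt "48 100 -120" --pt "48 100 -160" --pt "48 100 -170" --pt "48 100 -170" --pt "48 100 -170" --yaw '[0, 0, 0, 0, 0, 0, 0, 0, 0, 0]'

```text
time_s: 3.0
tool_pos: [0.6041, 0.2882, 0.0633]
tool_rot: [-2.449, 1.966, -0.003]
wrist_force: [0.2, 0.1, 0.6]
opening: 0.604
grasp_force: 0.0
```

```bash
python3 - <<'E'
from h import *
st()
T=cam("top");S=cam("side")
print(axis(T,(228,172,274,200),grn,.024),axis(S,(235,225,273,265),grn,.015))
cv2.imwrite("pics/g1.png",np.hstack([cv2.resize(c["color"][b[1]:b[3],b[0]:b[2]],(400,400),interpolation=2) for c,b in((T,(210,145,290,225)),(S,(215,205,295,285)))])[:,:,::-1])
E
```

```text
t 3.0 pos [604.06 288.24  63.26] yaw -167.5 tilt [ 0.002 -0.    -1.   ] F [0.2 0.1 0.6] M [ 0.02 -0.13  0.04] open 0.604 g 0.0 j [ 0.74  0.26  0.02  0.   -1.33 -0.53]
(array([606.1433591 , 272.50108874]), np.float64(12.558939574486987), array([15.08071545, 95.53886352])) (array([602.16457083, 298.42130154]), np.float64(12.665572533581368), array([22.79070721, 77.93368527]))
```

View pics/g1.png

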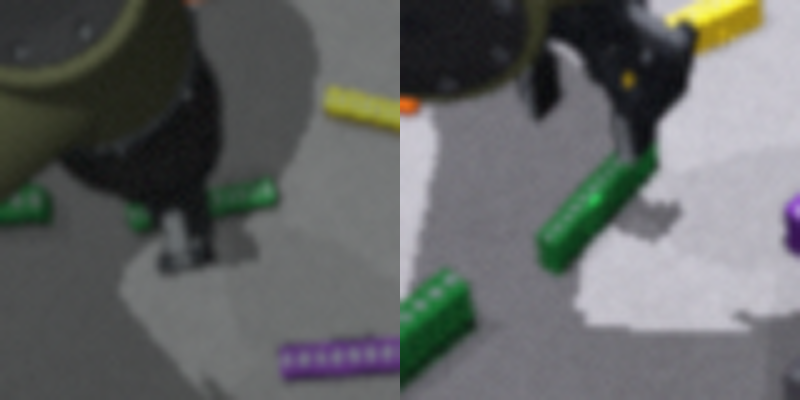

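The open jaws straddle the green strip in both views (top crop (190,210), side crop (640,140)). Descending.

send_rows --pt "0 1.5 -20" --pt "0 1.5 -40" --pt "0 1.5 -50" --pt "0 1.5 -55" --pt "0 1.5 -57" --pt "0 1.5 -57" --pt "0 1.5 -57" --yaw '[0, 0, 0, 0, 0, 0, 0]'

```text
time_s: 3.68
tool_pos: [0.604, 0.2901, 0.0059]
tool_rot: [-2.449, 1.965, -0.001]
wrist_force: [-0.4, 0.4, 0.7]
opening: 0.602
grasp_force: 0.0
```

```bash
python3 - <<'E'
from h import *
st()
E
```

```text
t 3.68 pos [603.97 290.1    5.94] yaw -167.5 tilt [ 0.002  0.001 -1.   ] F [-0.4  0.4  0.7] M [ 0.07 -0.01 -0.02] open 0.602 g 0.0 j [ 0.75  0.3  -0.03  0.   -1.23 -0.53]
```

send_rows --pt "0 0 -2" --pt "0 0 -2" --pt "0 0 -2" --pt "0 0 -2" --pt "0 0 -2" --pt "0 0 -2" --pt "0 0 -2" --pt "0 0 -2" --pt "0 0 -2" --pt "0 0 -2" --yaw '[0, 0, 0, 0, 0, 0, 0, 0, 0, 0]' --gripper 1 --squeeze 50

```text
time_s: 4.52
tool_pos: [0.6035, 0.2899, 0.0029]
tool_rot: [-2.449, 1.966, -0.001]
wrist_force: [-0.8, -0.3, 5.4]
opening: 0.15
grasp_force: 51.2
```

```bash
python3 - <<'E'
from h import *
st()
E
```

```text
t 4.52 pos [603.48 289.88   2.88] yaw -167.5 tilt [ 0.001  0.    -1.   ] F [-0.8 -0.3  5.4] M [0.15 0.25 0.  ] open 0.15 g 51.2 j [ 0.75  0.31 -0.04  0.   -1.23 -0.53]
```

send_rows --pt "0 0 10" --pt "0 0 30" --pt "0 0 60" --pt "0 0 97" --pt "-11 -27 97" --pt "-25 -62 97" --pt "-39 -97 97" --pt "-53 -132 97" --pt "-67 -168 97" --pt "-80 -203 97" --pt "-94 -236 97" --pt "-103 -258 97" --pt "-107 -269 97" --pt "-107 -269 87" --pt "-107 -269 77" --pt "-107 -269 77" --pt "-107 -269 77" --yaw '[0, 0, 0, 0, -0.02, -0.04, -0.06, -0.08, -0.1, -0.12, -0.14, -0.145, -0.145, -0.145, -0.145, -0.145, -0.145]'

```text
time_s: 5.93
tool_pos: [0.4956, 0.0212, 0.0777]
tool_rot: [2.3, -2.136, -0.002]
wrist_force: [-0.7, 0.0, -0.7]
opening: 0.153
grasp_force: 50.5
```

```bash
python3 - <<'E'
from h import *
s=st()
T=cam("top");S=cam("side")
p=s["tool_pos"]*1e3
zt=(p[2]-2.9+25)/1e3
print("held",axis(T,(280,190,375,240),grn,zt)); print("side",axis(S,(320,150,410,235),grn,zt-.01))
cv2.imwrite("pics/h1.png",np.hstack([cv2.resize(c["color"][b[1]:b[3],b[0]:b[2]],(400,400),interpolation=2) for c,b in((T,(300,175,380,255)),(S,(325,155,405,235)))])[:,:,::-1])
E
```

```text
t 5.93 pos [495.64  21.21  77.73] yaw -175.77 tilt [-0.003 -0.001 -1.   ] F [-0.7  0.  -0.7] M [-0.02 -0.03 -0.02] open 0.153 g 50.5 j [ 0.45 -0.2  -0.43 -0.   -1.35 -0.38]h.py:25: RuntimeWarning: invalid value encountered in divide
  yy,xx=np.mgrid[y0:y1,x0:x1]; return np.array([(w*xx).sum(),(w*yy).sum()])/w.sum(),w
h.py:29: RuntimeWarning: invalid value encountered in divide
  P=plane(c,np.c_[xx.ravel(),yy.ravel()],z)[:,:2]; w=w.ravel(); m=(P*w[:,None]).sum(0)/w.sum()
Traceback (most recent call last):
  File "h.py", line 30, in axis
    C=np.cov((P-m).T,aweights=w); e,v=np.linalg.eigh(C); v=v[:,1]; v=v*(-np.sign(v[1]))
ZeroDivisionError: Weights sum to zero, can't be normalized
```

The arm hides the strip from the top camera here, so I'll use the side camera.

```bash
python3 - <<'E'
from h import *
s=st()
T=cam("top");S=cam("side")
try: print("side",axis(S,(320,150,410,235),grn,.09))
except Exception as e: print(e)
cv2.imwrite("pics/h1.png",np.hstack([cv2.resize(c["color"][b[1]:b[3],b[0]:b[2]],(400,400),interpolation=2) for c,b in((T,(290,175,370,255)),(S,(315,145,405,235)))])[:,:,::-1])
E
```

```text
t 6.03 pos [496.35  21.32  79.03] yaw -175.76 tilt [-0.001 -0.001 -1.   ] F [ 0.3 -0.3 -1.2] M [-0.01 -0.04 -0.03] open 0.15 g 50.5 j [ 0.45 -0.21 -0.42  0.   -1.35 -0.38]
side (array([495.33403784,  40.31543922]), np.float64(11.233565651216702), array([21.21105074, 77.30251919]))
```

View pics/h1.png

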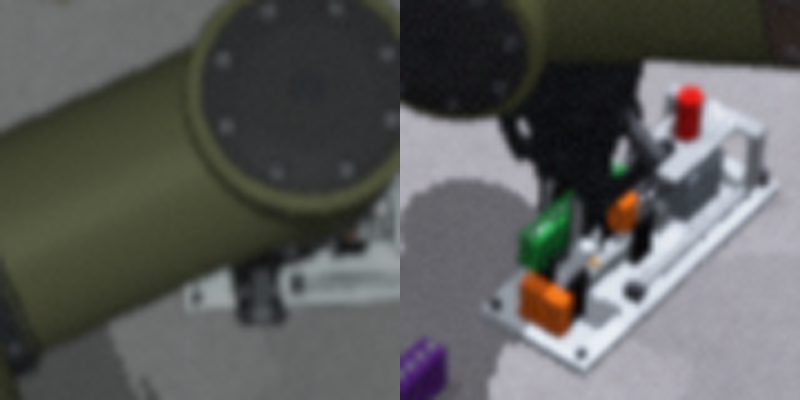

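```bash
cat >> h.py <<'E'
a=np.radians(4.15);ex=np.array([np.sin(a),-np.cos(a)]);ey=np.array([-ex[1],ex[0]]);O=np.array([498.6,-6.9])
def J(x,y,z): return np.r_[(O+x*ex+y*ey),z]/1e3
def W(p): d=np.array(p[:2])-O; return d@ex,d@ey
E
python3 - <<'E'
from h import *
s=st();S=cam("side");p=s["tool_pos"]*1e3;jx,jy=W(p);print("jig",jx,jy)
import itertools
def box(x0,x1,y0,y1,z0,z1):
    q=proj(S,[J(*c) for c in itertools.product((x0,x1),(y0,y1),(z0,z1))]); h=cv2.convexHull(((q+.5)*16*4).astype(np.int32))
    m=np.zeros((1600,2560),np.uint8); cv2.fillConvexPoly(m,h,255,shift=4); return cv2.resize(m,(640,400),interpolation=cv2.INTER_AREA)/255.
g=S["color"].astype(float)
def cmp(name,m,w,b):
    x0,y0,x1,y1=b; m=m[y0:y1,x0:x1]; w=np.clip(w[y0:y1,x0:x1],0,1)
    yy,xx=np.mgrid[y0:y1,x0:x1]
    for k,v in(("pred",m),("seen",w)): print(name,k,round(v.sum(),1),"cen",round((v*xx).sum()/v.sum(),2),round((v*yy).sum()/v.sum(),2))
# stop (z 10..42), follower; green part with x<-? : compare lower-left part only
org=(g[...,0]-g[...,2]-20)/60.; org[g[...,0]-g[...,1]<20]=0
cmp("stop",box(-57,-45,-17,17,20,42),org,(335,196,365,232))
cmp("foll",box(23,36,-6.5,6.5,36,61),org,(358,180,376,202))
gr=(g[...,1]-np.maximum(g[...,0],g[...,2])-8)/25.
zb=p[2]-2.9
B=box(jx-45,jx+45,jy-7,jy+7,zb,zb+26)
ys,xs=np.where(gr>.5); k=(xs<352)&(xs>335)&(ys>170)&(ys<215); print("seen xmin",xs[k].min(),"ymax",ys[k].max())
ys,xs=np.where(B>.5); print("pred xmin",xs.min(),"ymax",ys.max())
# bottom-edge profile per column & left part centroid (x<350)
for c in range(341,350):
    col=np.where(gr[170:215,c]>.5)[0]+170; pc=np.where(B[:,c]>.5)[0]
    print(c,col.min() if len(col) else None,col.max() if len(col) else None,pc.min() if len(pc) else None,pc.max() if len(pc) else None)
E
```

```text
t 6.13 pos [496.49  21.24  79.43] yaw -175.77 tilt [-0. -0. -1.] F [-0.1 -0.2 -1.6] M [-0.05  0.02  0.  ] open 0.153 g 50.5 j [ 0.45 -0.21 -0.42  0.   -1.35 -0.38]
jig -28.218881302174314 -0.06713359642082199
stop pred 111.9 cen 347.05 212.58
stop seen 128.4 cen 347.86 212.39
foll pred 59.0 cen 364.59 192.68
foll seen 49.6 cen 364.87 192.3
seen xmin 342 ymax 205
pred xmin 341 ymax 206
341 None None 197 204
342 197 203 196 205
343 196 204 195 205
344 195 204 195 206
345 195 205 194 206
346 194 205 193 205
347 192 203 192 204
348 191 202 191 203
349 191 202 190 202
```

The strip is held level and both camera residuals agree to about 1 mm. Lowering to just above the stop.

send_rows --pt "0 0 -8" --pt "0 0 -16" --pt "0 0 -24" --pt "0 0 -28" --pt "0 0 -30" --pt "0 0 -30" --pt "0 0 -30" --pt "0 0 -30" --yaw '[0, 0, 0, 0, 0, 0, 0, 0]'

```text
time_s: 6.85
tool_pos: [0.4964, 0.0204, 0.0506]
tool_rot: [2.301, -2.138, 0.002]
wrist_force: [-4.4, 0.0, 8.5]
opening: 0.152
grasp_force: 54.0
```

```bash
python3 - <<'E'
from h import *
s=st();print(W(s["tool_pos"]*1e3))
E
```

```text
t 6.85 pos [496.35  20.39  50.57] yaw -175.8 tilt [ 0.001 -0.001 -1.   ] F [-4.4  0.   8.5] M [ 0.08  1.67 -0.  ] open 0.152 g 54.0 j [ 0.45 -0.19 -0.46  0.   -1.3  -0.38]
(np.float64(-27.381752995368736), np.float64(-0.2645303003514603))
```

The force (8.5 N up) comes with the finger tips at 50.6 mm while they overlap the front cheek tops (x -38 to -27), so the fingers are touching the cheeks. I'll raise a little and advance along +x of the jig.

send_rows --pt "0 0 2" --pt "0 0 4" --pt "0 0 4" --pt "0.15 -2 4" --pt "0.3 -4 4" --pt "0.4 -6 4" --pt "0.6 -8 4" --pt "0.7 -10 4" --pt "0.9 -12 4" --pt "1 -14 4" --pt "1 -14 4" --pt "1 -14 4" --yaw '[0, 0, 0, 0, 0, 0, 0, 0, 0, 0, 0, 0]'

```text
time_s: 7.85
tool_pos: [0.497, 0.0076, 0.053]
tool_rot: [-2.3, 2.138, 0.003]
wrist_force: [-2.0, 6.4, -1.1]
opening: 0.152
grasp_force: 50.6
```

```bash
python3 - <<'E'
from h import *
s=st();print(W(s["tool_pos"]*1e3))
E
```

```text
t 7.85 pos [496.98   7.56  52.96] yaw -175.81 tilt [-0.     0.002 -1.   ] F [-2.   6.4 -1.1] M [ 2.15  0.68 -0.1 ] open 0.152 g 50.6 j [ 0.42 -0.19 -0.46 -0.   -1.3  -0.35]
(np.float64(-14.543369949493815), np.float64(-0.5734254366984552))
```

send_rows --pt "0.15 -2 0" --pt "0.3 -4 0" --pt "0.4 -6 0" --pt "0.6 -8 0" --pt "0.7 -10 0" --pt "0.9 -12 0" --pt "1 -14 0" --pt "1.15 -16 0" --pt "1.3 -18 0" --pt "1.45 -20 0" --pt "1.5 -21 0" --pt "1.5 -21 0" --pt "1.5 -21 0" --yaw '[0, 0, 0, 0, 0, 0, 0, 0, 0, 0, 0, 0, 0]'

```text
time_s: 8.93
tool_pos: [0.4985, -0.0119, 0.053]
tool_rot: [-2.299, 2.136, 0.005]
wrist_force: [-2.8, 13.4, 0.5]
opening: 0.153
grasp_force: 50.9
```

```bash
python3 - <<'E'
from h import *
s=st();print(W(s["tool_pos"]*1e3))
E
```

```text
t 8.93 pos [498.47 -11.9   53.  ] yaw -175.78 tilt [-0.     0.005 -1.   ] F [-2.8 13.4  0.5] M [ 4.29  1.36 -0.14] open 0.153 g 50.9 j [ 0.38 -0.18 -0.45 -0.   -1.3  -0.3 ]
(np.float64(4.979716635202929), np.float64(-0.4925918603382487))
```

Follower force of 13.4 N implies about 27 mm of push-back, matching the kinematics (centre at +5). Descending into the channel.

send_rows --pt "0 0 -1" --pt "0 0 -2" --pt "0 0 -3" --pt "0 0 -4" --pt "0 0 -5" --pt "0 0 -6" --pt "0 0 -7" --pt "0 0 -8" --pt "0 0 -8" --yaw '[0, 0, 0, 0, 0, 0, 0, 0, 0]'

```text
time_s: 9.68
tool_pos: [0.5003, -0.0116, 0.0466]
tool_rot: [-2.298, 2.133, 0.0]
wrist_force: [-1.3, 12.8, 3.4]
opening: 0.152
grasp_force: 51.3
```

```bash
python3 - <<'E'
from h import *
s=st();print(W(s["tool_pos"]*1e3))
E
```

```text
t 9.68 pos [500.26 -11.65  46.6 ] yaw -175.73 tilt [ 0.004  0.005 -1.   ] F [-1.3 12.8  3.4] M [4.28 0.29 0.04] open 0.152 g 51.3 j [ 0.38 -0.18 -0.46 -0.   -1.28 -0.3 ]
(np.float64(4.853490700522116), np.float64(1.3125717597386428))
```

send_rows --pt "0 0 -1" --pt "0 0 -2" --pt "0 0 -3" --pt "0 0 -4" --pt "0 0 -4" --yaw '[0, 0, 0, 0, 0]'

```text
time_s: 10.1
tool_pos: [0.5004, -0.0116, 0.0427]
tool_rot: [-2.298, 2.133, -0.0]
wrist_force: [-0.8, 13.6, 3.8]
opening: 0.154
grasp_force: 51.3
```

```bash
python3 - <<'E'
from h import *
s=st();print(W(s["tool_pos"]*1e3))
E
```

```text
t 10.1 pos [500.4  -11.61  42.68] yaw -175.73 tilt [ 0.005  0.005 -1.   ] F [-0.8 13.6  3.8] M [4.21 0.19 0.05] open 0.154 g 51.3 j [ 0.38 -0.17 -0.46 -0.   -1.27 -0.3 ]
(np.float64(4.824023818956995), np.float64(1.4540131608370042))
```

send_rows --pt "0.5 0 -1" --pt "1 0 -2" --pt "1 0 -3" --pt "1 0 -4" --pt "1 0 -4" --pt "1 0 -4" --yaw '[0, 0, 0, 0, 0, 0]'

```text
time_s: 10.6
tool_pos: [0.5013, -0.0116, 0.0386]
tool_rot: [-2.298, 2.133, 0.0]
wrist_force: [-0.7, 12.9, 3.9]
opening: 0.155
grasp_force: 51.3
```

```bash
python3 - <<'E'
from h import *
s=st();print(W(s["tool_pos"]*1e3))
E
```

```text
t 10.6 pos [501.28 -11.62  38.59] yaw -175.74 tilt [ 0.004  0.005 -1.   ] F [-0.7 12.9  3.9] M [4.22 0.27 0.05] open 0.155 g 51.3 j [ 0.38 -0.17 -0.47 -0.   -1.27 -0.3 ]
(np.float64(4.903039908089851), np.float64(2.3300486210321196))
```

send_rows --pt "-0.3 0 -0.7" --pt "-0.3 0 -1.4" --pt "-0.3 0 -2" --pt "-0.3 0 -2.5" --pt "-0.3 0 -2.5" --yaw '[0, 0, 0, 0, 0]'

```text
time_s: 11.02
tool_pos: [0.5012, -0.0116, 0.0363]
tool_rot: [-2.298, 2.133, -0.001]
wrist_force: [-0.6, 13.3, 3.9]
opening: 0.153
grasp_force: 51.3
```

```bash
python3 - <<'E'
from h import *
s=st();print(W(s["tool_pos"]*1e3))
E
```

```text
t 11.02 pos [501.19 -11.64  36.33] yaw -175.73 tilt [ 0.005  0.005 -1.   ] F [-0.6 13.3  3.9] M [ 4.2   0.19 -0.02] open 0.153 g 51.3 j [ 0.38 -0.17 -0.47 -0.   -1.26 -0.3 ]
(np.float64(4.911962948340174), np.float64(2.2443529156435327))
```

send_rows --pt "0 0 -0.6" --pt "0 0 -1.2" --pt "0 0 -1.8" --pt "0 0 -2.4" --pt "0 0 -2.4" --yaw '[0, 0, 0, 0, 0]'

```text
time_s: 11.43
tool_pos: [0.5012, -0.0117, 0.0339]
tool_rot: [-2.298, 2.133, -0.001]
wrist_force: [-0.8, 12.4, 4.5]
opening: 0.154
grasp_force: 51.3
```

send_rows --pt "0 0 -0.5" --pt "0 0 -1" --pt "0 0 -1.5" --pt "0 0 -1.5" --yaw '[0, 0, 0, 0]'

```text
time_s: 11.77
tool_pos: [0.5012, -0.0116, 0.0324]
tool_rot: [-2.298, 2.133, -0.001]
wrist_force: [-1.0, 13.5, 4.0]
opening: 0.147
grasp_force: 51.3
```

send_rows --pt "0 0 -0.5" --pt "0 0 -1" --pt "0 0 -1.5" --pt "0 0 -1.5" --yaw '[0, 0, 0, 0]'

```text
time_s: 12.1
tool_pos: [0.5012, -0.0116, 0.031]
tool_rot: [-2.298, 2.133, -0.001]
wrist_force: [-1.5, 12.4, 4.6]
opening: 0.148
grasp_force: 51.3
```

send_rows --pt "0 0 -0.5" --pt "0 0 -1" --pt "0 0 -1" --pt "0 0 -1" --yaw '[0, 0, 0, 0]'

```text
time_s: 12.43
tool_pos: [0.5012, -0.0116, 0.03]
tool_rot: [-2.298, 2.133, -0.001]
wrist_force: [-0.8, 13.2, 4.8]
opening: 0.15
grasp_force: 51.3
```

send_rows --pt "0 0 -0.5" --pt "0 0 -1" --pt "0 0 -1" --pt "0 0 -1" --yaw '[0, 0, 0, 0]'

```text
time_s: 12.77
tool_pos: [0.5012, -0.0117, 0.029]
tool_rot: [-2.298, 2.133, -0.001]
wrist_force: [0.8, 12.8, 4.3]
opening: 0.154
grasp_force: 51.4
```

send_rows --pt "0 0 -0.5" --pt "0 0 -1" --pt "0 0 -1" --pt "0 0 -1" --yaw '[0, 0, 0, 0]'

```text
time_s: 13.1
tool_pos: [0.5013, -0.0117, 0.0283]
tool_rot: [-2.298, 2.133, -0.001]
wrist_force: [-1.9, 12.7, 5.9]
opening: 0.152
grasp_force: 51.7
```

send_rows --pt "0 0 -0.5" --pt "0 0 -1" --pt "0 0 -1" --pt "0 0 -1" --yaw '[0, 0, 0, 0]'

```text
time_s: 13.43
tool_pos: [0.5013, -0.0117, 0.0282]
tool_rot: [-2.298, 2.132, -0.001]
wrist_force: [-4.8, 13.2, 12.1]
opening: 0.153
grasp_force: 52.5
```

```bash
python3 - <<'E'
from h import *
s=st();print(W(s["tool_pos"]*1e3))
S=cam("side")
cv2.imwrite("pics/d1.png",cv2.resize(S["color"][160:230,325:405],(800,600)[:2],interpolation=2)[:,:,::-1])
E
```

```text
t 13.43 pos [501.3  -11.69  28.24] yaw -175.72 tilt [ 0.005  0.004 -1.   ] F [-4.8 13.2 12.1] M [4.45 1.83 0.01] open 0.153 g 52.5 j [ 0.38 -0.16 -0.48 -0.   -1.24 -0.3 ]
(np.float64(4.9718725167973385), np.float64(2.351354868525061))
```

View pics/d1.png

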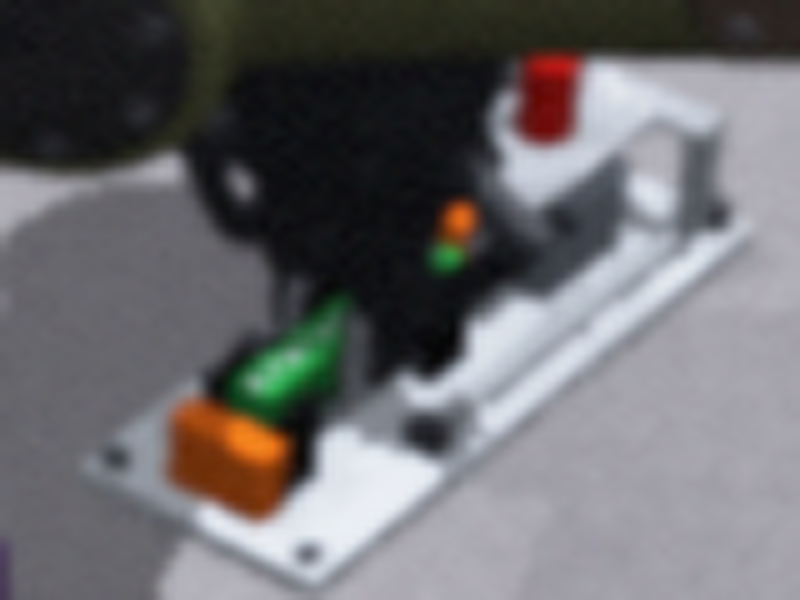

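The strip sits behind the stop in the channel (green at crop (285,365), follower behind it at (455,220)). The contact signature resembles a finger touching rather than clean bed contact. I'll check the bed height from the pin in the first pictures and then move back to the stop.

```bash
python3 - <<'E'
from h import *
T=cam("top");S=cam("side")
T["color"]=cv2.imread("pics/top0.png")[:,:,::-1];S["color"]=cv2.imread("pics/side0.png")[:,:,::-1]
f=lambda a:np.minimum(a[...,0],a[...,1])-a[...,2]-14
u,w=soft(T,(344,217,352,226),f);v,w2=soft(S,(354,200,364,209),f);print(u,w.sum(),v,w2.sum())
print(tri(T,u,S,v))
# black bumper posts by the guide ends, both sides (darkest pixels)
d=lambda a:110-a.max(2)
for n,bt,bs in(("+y",(344,208,352,215),(349,196,352,200)),("-y",(346,227,353,236),(363,206,374,216))):
    u,w=soft(T,bt,d);v,w2=soft(S,bs,d);p,e=tri(T,u,S,v);print(n,u,v,w.sum(),w2.sum(),p*1e3,e*1e3,W(p*1e3), W(plane(T,[u],.02)[0]*1e3))
E
```

```text
[347.3125 221.125 ] 16.0 [358.07407407 203.44444444] 27.0
(array([ 0.49875443, -0.00741557,  0.02728924]), np.float64(0.0006156927431719722))
 ** On entry to DLASCL parameter number  4 had an illegal value
 ** On entry to DLASCL parameter number  4 had an illegal value
 ** On entry to DLASCL parameter number  4 had an illegal value
 ** On entry to DLASCL parameter number  4 had an illegal value
 ** On entry to DLASCL parameter number  5 had an illegal value
 ** On entry to DLASCL parameter number  4 had an illegal valueh.py:25: RuntimeWarning: invalid value encountered in divide
  yy,xx=np.mgrid[y0:y1,x0:x1]; return np.array([(w*xx).sum(),(w*yy).sum()])/w.sum(),w
Traceback (most recent call last):
  File "h.py", line 15, in tri
    s=np.linalg.lstsq(np.c_[d1,-d2],o2-o1,rcond=None)[0]
      ~~~~~~~~~~~~~~~^^^^^^^^^^^^^^^^^^^^^^^^^^^^^^^^
numpy.linalg.LinAlgError: SVD did not converge in Linear Least Squares
```

send_rows --pt "0 0 1" --pt "0 0 2" --pt "0 0 3" --pt "-0.1 1.5 3" --pt "-0.2 3 3" --pt "-0.3 4 3" --pt "-0.35 4.7 3" --pt "-0.35 4.7 3" --pt "-0.35 4.7 3" --yaw '[0, 0, 0, 0, 0, 0, 0, 0, 0]'

```text
time_s: 14.33
tool_pos: [0.5006, -0.0075, 0.0287]
tool_rot: [-2.298, 2.134, -0.0]
wrist_force: [4.2, 8.5, -2.6]
opening: 0.15
grasp_force: 50.2
```

The pin's triangulated height (27 mm) puts the bed near 25 mm, which agrees with the contact felt. I'll release slightly, rise, and then press from above with closed fingers.

send_rows --pt "0 0 0" --pt "0 0 0" --pt "0 0 0" --pt "0 0 0" --yaw '[0, 0, 0, 0]' --gripper 0.5 --squeeze 20

```text
time_s: 14.67
tool_pos: [0.499, -0.0101, 0.0284]
tool_rot: [2.3, -2.139, 0.0]
wrist_force: [0.0, -0.1, -0.2]
opening: 0.254
grasp_force: 0.0
```

send_rows --pt "0 0 3" --pt "0 0 8" --pt "0 0 15" --pt "0 0 25" --pt "0 0 40" --pt "0 0 50" --pt "0 0 50" --pt "0 0 50" --yaw '[0, 0, 0, 0, 0, 0, 0, 0]'

```text
time_s: 15.33
tool_pos: [0.4995, -0.0094, 0.0792]
tool_rot: [-2.3, 2.138, -0.001]
wrist_force: [1.3, 0.3, -0.1]
opening: 0.252
grasp_force: 0.0
```

send_rows --pt "0 0 0" --pt "0 0 0" --pt "0 0 0" --pt "0 0 0" --pt "0 0 0" --pt "0 0 0" --yaw '[0, 0, 0, 0, 0, 0]' --gripper 1

```text
time_s: 15.83
tool_pos: [0.4989, -0.0096, 0.0781]
tool_rot: [2.301, -2.139, -0.0]
wrist_force: [-0.1, 0.5, -0.4]
opening: 0.001
grasp_force: 0.0
```

```bash
python3 - <<'E'
from h import *
s=st();print(W(s["tool_pos"]*1e3))
S=cam("side"); print("side green",axis(S,(330,165,380,225),grn,.05))
cv2.imwrite("pics/d2.png",cv2.resize(S["color"][160:230,325:405],(800,600)[:2],interpolation=2)[:,:,::-1])
E
```

```text
t 15.83 pos [498.94  -9.64  78.13] yaw -175.81 tilt [-0. -0. -1.] F [-0.1  0.5 -0.4] M [-0.01  0.03 -0.01] open 0.001 g 0.0 j [ 0.39 -0.2  -0.42 -0.   -1.35 -0.31]
(np.float64(2.7538916928141823), np.float64(0.14040507058739163))
side green (array([496.07821235,  -2.66702786]), np.float64(3.9402175841005698), array([21.10565432, 94.78437596]))
```

View pics/d2.png

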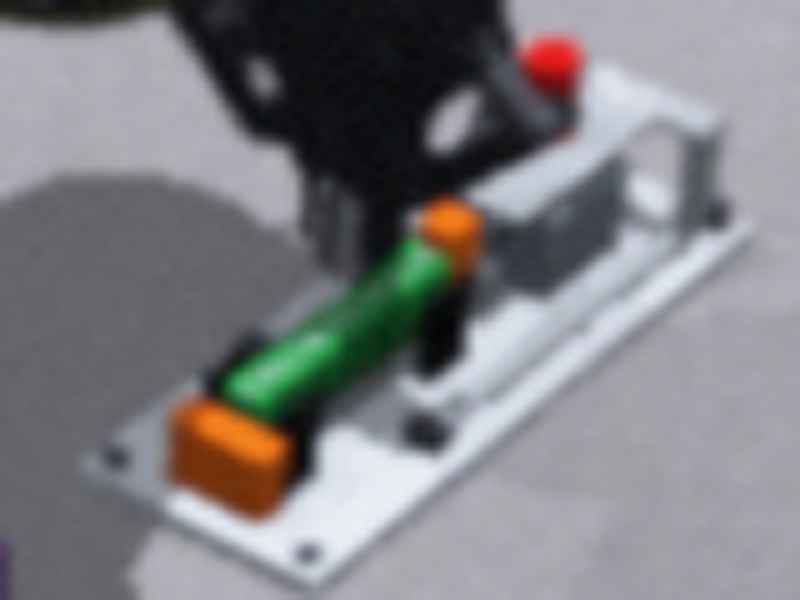

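The strip lies between stop (crop (235,450)) and follower (455,240), looking level. Now press on its middle with closed fingers.

send_rows --pt "-0.2 2.7 0" --pt "-0.2 2.7 -6" --pt "-0.2 2.7 -12" --pt "-0.2 2.7 -18" --pt "-0.2 2.7 -22" --pt "-0.2 2.7 -23" --pt "-0.2 2.7 -24" --pt "-0.2 2.7 -24" --pt "-0.2 2.7 -24" --yaw '[0, 0, 0, 0, 0, 0, 0, 0, 0]'

```text
time_s: 16.63
tool_pos: [0.499, -0.007, 0.0546]
tool_rot: [-2.301, 2.139, -0.0]
wrist_force: [0.4, 0.1, -0.2]
opening: -0.001
grasp_force: 0.0
```

send_rows --pt "0 0 -0.5" --pt "0 0 -1" --pt "0 0 -1.5" --pt "0 0 -1.5" --pt "0 0 -1.5" --yaw '[0, 0, 0, 0, 0]'

```text
time_s: 17.05
tool_pos: [0.4988, -0.0069, 0.0529]
tool_rot: [2.301, -2.139, -0.0]
wrist_force: [0.5, 0.1, -0.1]
opening: 0.002
grasp_force: 0.0
```

send_rows --pt "0 0 -0.5" --pt "0 0 -1" --pt "0 0 -1" --pt "0 0 -1" --yaw '[0, 0, 0, 0]'

```text
time_s: 17.38
tool_pos: [0.4989, -0.0069, 0.0521]
tool_rot: [-2.301, 2.139, -0.0]
wrist_force: [-1.4, -0.2, 1.8]
opening: -0.002
grasp_force: 1.0
```

send_rows --pt "0 0 -0.5" --pt "0 0 -1" --pt "0 0 -1" --pt "0 0 -1" --yaw '[0, 0, 0, 0]'

```text
time_s: 17.72
tool_pos: [0.4991, -0.0068, 0.0517]
tool_rot: [-2.301, 2.138, -0.001]
wrist_force: [-2.5, 1.3, 5.3]
opening: -0.002
grasp_force: 2.8
```

send_rows --pt "0 0 -0.5" --pt "0 0 -1" --pt "0 0 -1" --pt "0 0 -1" --yaw '[0, 0, 0, 0]'

```text
time_s: 18.05
tool_pos: [0.4993, -0.0068, 0.0516]
tool_rot: [-2.301, 2.138, -0.002]
wrist_force: [-4.8, 2.2, 9.8]
opening: -0.001
grasp_force: 5.0
```

send_rows --pt "0 0 -0.4" --pt "0 0 -0.8" --pt "0 0 -0.8" --pt "0 0 -0.8" --yaw '[0, 0, 0, 0]'

```text
time_s: 18.38
tool_pos: [0.4994, -0.0068, 0.0515]
tool_rot: [-2.301, 2.137, -0.002]
wrist_force: [-7.4, 2.2, 14.6]
opening: 0.003
grasp_force: 7.0
```

The press is rigid at z = 51.5 with 14.6 N, so the strip's underside is at about 25.4 mm, matching the earlier bed contact. Seated. Rise and go to the knob.

send_rows --pt "0 0 4" --pt "0 0 15" --pt "0 0 40" --pt "0 0 75" --pt "1 -15 80" --pt "2.5 -38 80" --pt "4 -61 80" --pt "5.5 -84 80" --pt "6.4 -97 80" --pt "6.4 -97 80" --pt "6.4 -97 80" --yaw '[0, 0, 0, 0, 0, 0, 0, 0, 0, 0, 0]' --gripper 0.0

```text
time_s: 19.3
tool_pos: [0.5051, -0.1044, 0.1291]
tool_rot: [2.299, -2.141, -0.001]
wrist_force: [0.7, 0.6, -0.3]
opening: 0.5
grasp_force: 0.0
```

```bash
python3 - <<'E'
from h import *
s=st();print(W(s["tool_pos"]*1e3))
S=cam("side");T=cam("top")
red=lambda a:a[...,0]-a[...,1]-40-np.where(a[...,1]>90,99,0)
v,w=soft(S,(370,158,390,184),red);print("knob side",v,w.sum()); print("pred mid",[proj(S,[J(x,0,85)])[0].round(1) for x in (97,100,105)])
print("green side",axis(S,(330,165,380,225),grn,.05)); print("green top",axis(T,(326,205,372,235),grn,.0515))
cv2.imwrite("pics/k1.png",np.hstack([cv2.resize(c["color"][b[1]:b[3],b[0]:b[2]],(400,400),interpolation=2) for c,b in((T,(325,180,405,260)),(S,(325,150,405,230)))])[:,:,::-1])
E
```

```text
t 19.3 pos [ 505.09 -104.41  129.08] yaw -175.91 tilt [-0. -0. -1.] F [ 0.7  0.6 -0.3] M [ 0.03 -0.02  0.08] open 0.5 g 0.0 j [ 0.19 -0.18 -0.31 -0.   -1.44 -0.12]
(np.float64(97.72824030507057), np.float64(-0.5805009008376946))
knob side [379.40384615 169.38034188] 2340.0
pred mid [array([379.1, 170.8]), array([379.7, 170.3]), array([380.7, 169.4])]
green side (array([496.56428477, -10.10896747]), np.float64(5.751912214002919), array([21.32180381, 85.07120922]))h.py:25: RuntimeWarning: invalid value encountered in divide
  yy,xx=np.mgrid[y0:y1,x0:x1]; return np.array([(w*xx).sum(),(w*yy).sum()])/w.sum(),w
h.py:29: RuntimeWarning: invalid value encountered in divide
  P=plane(c,np.c_[xx.ravel(),yy.ravel()],z)[:,:2]; w=w.ravel(); m=(P*w[:,None]).sum(0)/w.sum()
Traceback (most recent call last):
  File "h.py", line 30, in axis
    C=np.cov((P-m).T,aweights=w); e,v=np.linalg.eigh(C); v=v[:,1]; v=v*(-np.sign(v[1]))
ZeroDivisionError: Weights sum to zero, can't be normalized
```

The knob lies at jig x ≈ 98, under the gripper. Descending in two steps, then gripping.

send_rows --pt "0 0 -10" --pt "0 0 -20" --pt "0 0 -30" --pt "0 0 -40" --pt "0 0 -48" --pt "0 0 -52" --pt "0 0 -53" --pt "0 0 -53" --yaw '[0, 0, 0, 0, 0, 0, 0, 0]'

```text
time_s: 20.07
tool_pos: [0.5051, -0.104, 0.0758]
tool_rot: [2.301, -2.138, -0.0]
wrist_force: [-0.1, -0.7, 0.4]
opening: 0.497
grasp_force: 0.0
```

send_rows --pt "0 0 0" --pt "0 0 0" --pt "0 0 0" --pt "0 0 0" --pt "0 0 0" --pt "0 0 0" --yaw '[0, 0, 0, 0, 0, 0]' --gripper 1 --squeeze 40

```text
time_s: 20.57
tool_pos: [0.5073, -0.1038, 0.0771]
tool_rot: [-2.299, 2.136, -0.006]
wrist_force: [7.4, -0.4, -2.0]
opening: 0.194
grasp_force: 40.1
```

send_rows --pt "1 0 0" --pt "1.5 0 0" --pt "1.4 2 0" --pt "1.2 5 0" --pt "0.9 9 0" --pt "0.6 13 0" --pt "0.3 17 0" --pt "0 21 0" --pt "-0.3 25 0" --pt "-0.6 29 0" --pt "-0.9 33 0" --pt "-1.1 36 0" --pt "-1.4 40 0" --pt "-1.4 40 0" --pt "-1.4 40 0" --yaw '[0, 0, 0, 0, 0, 0, 0, 0, 0, 0, 0, 0, 0, 0, 0]'

```text
time_s: 21.82
tool_pos: [0.5044, -0.064, 0.077]
tool_rot: [-2.301, 2.138, -0.002]
wrist_force: [2.5, -2.0, 4.3]
opening: 0.193
grasp_force: 40.7
```

```bash
python3 - <<'E'
from h import *
s=st();print(W(s["tool_pos"]*1e3))
E
```

```text
t 21.82 pos [504.4  -64.    77.02] yaw -175.8 tilt [ 0.002 -0.    -1.   ] F [ 2.5 -2.   4.3] M [-0.49 -0.56 -0.  ] open 0.193 g 40.7 j [ 0.27 -0.17 -0.4   0.   -1.34 -0.2 ]
(np.float64(57.37139118999326), np.float64(1.6571413760565992))
```

send_rows --pt "-0.1 2 0" --pt "-0.4 5 0" --pt "-0.6 8 0" --pt "-0.8 11 0" --pt "-1 14 0" --pt "-1.2 17 0" --pt "-1.4 20 0" --pt "-1.7 23 0" --pt "-1.9 26 0" --pt "-2.1 29 0" --pt "-2.3 32 0" --pt "-2.3 32 0" --yaw '[0, 0, 0, 0, 0, 0, 0, 0, 0, 0, 0, 0]'

```text
time_s: 22.82
tool_pos: [0.5021, -0.0319, 0.077]
tool_rot: [-2.301, 2.138, -0.002]
wrist_force: [2.3, -2.5, 6.3]
opening: 0.192
grasp_force: 40.9
```

```bash
python3 - <<'E'
from h import *
s=st();print(W(s["tool_pos"]*1e3))
E
```

```text
t 22.82 pos [502.07 -31.93  77.01] yaw -175.81 tilt [ 0.002 -0.001 -1.   ] F [ 2.3 -2.5  6.3] M [-0.73 -0.52 -0.02] open 0.192 g 40.9 j [ 0.34 -0.19 -0.41  0.   -1.34 -0.27]
(np.float64(25.21301736049752), np.float64(1.6545507063001197))
```

Now slowly: expected home at about x = 15 (±3).

send_rows --pt "-0.1 1 0" --pt "-0.15 2 0" --pt "-0.2 3 0" --pt "-0.3 4 0" --pt "-0.35 5 0" --pt "-0.4 6 0" --pt "-0.4 6 0" --yaw '[0, 0, 0, 0, 0, 0, 0]'

```text
time_s: 23.4
tool_pos: [0.5016, -0.0263, 0.077]
tool_rot: [-2.301, 2.139, -0.002]
wrist_force: [2.9, -3.4, 5.1]
opening: 0.194
grasp_force: 40.9
```

send_rows --pt "-0.05 0.7 0" --pt "-0.1 1.4 0" --pt "-0.15 2 0" --pt "-0.15 2 0" --yaw '[0, 0, 0, 0]'

```text
time_s: 23.73
tool_pos: [0.5015, -0.0244, 0.077]
tool_rot: [-2.301, 2.139, -0.003]
wrist_force: [2.0, -3.3, 5.4]
opening: 0.197
grasp_force: 40.9
```

send_rows --pt "-0.05 0.5 0" --pt "-0.1 1 0" --pt "-0.1 1 0" --yaw '[0, 0, 0]'

```text
time_s: 23.98
tool_pos: [0.5014, -0.0234, 0.077]
tool_rot: [-2.301, 2.139, -0.003]
wrist_force: [2.7, -3.4, 5.3]
opening: 0.196
grasp_force: 40.9
```

send_rows --pt "-0.05 0.5 0" --pt "-0.1 1 0" --pt "-0.1 1 0" --yaw '[0, 0, 0]'

```text
time_s: 24.23
tool_pos: [0.5013, -0.0224, 0.077]
tool_rot: [-2.301, 2.139, -0.003]
wrist_force: [3.2, -3.4, 5.0]
opening: 0.196
grasp_force: 40.9
```

send_rows --pt "-0.05 0.4 0" --pt "-0.05 0.7 0" --pt "-0.05 0.7 0" --yaw '[0, 0, 0]'

```text
time_s: 24.48
tool_pos: [0.5013, -0.0217, 0.077]
tool_rot: [-2.301, 2.139, -0.003]
wrist_force: [3.4, -3.1, 5.6]
opening: 0.195
grasp_force: 40.9
```

send_rows --pt "-0.05 0.4 0" --pt "-0.05 0.7 0" --pt "-0.05 0.7 0" --yaw '[0, 0, 0]'

```text
time_s: 24.73
tool_pos: [0.5013, -0.0214, 0.077]
tool_rot: [2.301, -2.139, 0.003]
wrist_force: [2.4, -5.5, 5.4]
opening: 0.193
grasp_force: 40.9
```

send_rows --pt "-0.05 0.4 0" --pt "-0.05 0.7 0" --pt "-0.05 0.7 0" --yaw '[0, 0, 0]'

```text
time_s: 24.98
tool_pos: [0.5013, -0.0213, 0.077]
tool_rot: [2.3, -2.139, 0.005]
wrist_force: [4.1, -8.2, 3.1]
opening: 0.194
grasp_force: 40.8
```

send_rows --pt "-0.05 0.3 0" --pt "-0.05 0.5 0" --pt "-0.05 0.5 0" --yaw '[0, 0, 0]'

```text
time_s: 25.23
tool_pos: [0.5012, -0.0213, 0.077]
tool_rot: [2.299, -2.139, 0.005]
wrist_force: [4.8, -9.4, 3.9]
opening: 0.196
grasp_force: 40.7
```

Home: rigid at x ≈ 14.5 with 9 N. Relieve, open, rise and step clear for a final look.

send_rows --pt "0 -0.6 0" --pt "0 -1 0" --pt "0 -1 0" --yaw '[0, 0, 0]'

```text
time_s: 25.48
tool_pos: [0.5012, -0.0213, 0.077]
tool_rot: [2.3, -2.139, 0.004]
wrist_force: [5.6, -6.3, 5.0]
opening: 0.195
grasp_force: 40.8
```

send_rows --pt "0 0 0" --pt "0 0 0" --pt "0 0 0" --pt "0 0 0" --pt "0 0 0" --pt "0 0 10" --pt "0 0 30" --pt "0 0 60" --pt "0 0 100" --pt "0 0 140" --pt "0 -40 150" --pt "0 -80 150" --pt "0 -120 150" --pt "0 -160 150" --pt "0 -200 150" --pt "0 -240 150" --pt "0 -250 150" --yaw '[0, 0, 0, 0, 0, 0, 0, 0, 0, 0, 0, 0, 0, 0, 0, 0, 0]' --gripper 0.0

```text
time_s: 26.9
tool_pos: [0.4995, -0.2747, 0.2262]
tool_rot: [2.296, -2.142, -0.0]
wrist_force: [-0.4, 0.4, -0.2]
opening: 0.5
grasp_force: 0.0
```

```bash
python3 - <<'E'
from h import *
s=st()
S=cam("side");T=cam("top")
red=lambda a:a[...,0]-a[...,1]-40-np.where(a[...,1]>90,99,0)
u,w=soft(T,(342,200,376,232),red); P=plane(T,[u],.1025)[0]*1e3; print("knob",u,w.sum(),P,W(P))
v,w=soft(S,(340,165,385,215),red); print("tri",v,tri(T,u,S,v))
cv2.imwrite("pics/k1.png",np.hstack([cv2.resize(c["color"][b[1]:b[3],b[0]:b[2]],(400,400),interpolation=2) for c,b in((T,(325,180,405,260)),(S,(325,150,405,230)))])[:,:,::-1])
E
```

```text
t 26.9 pos [ 499.53 -274.7   226.23] yaw -176.04 tilt [-0.001 -0.001 -1.   ] F [-0.4  0.4 -0.2] M [ 0.26 -0.03  0.  ] open 0.5 g 0.0 j [-0.15 -0.04 -0.    0.   -1.61  0.22]
knob [354.3849734  217.74667553] 1504.0 [499.38571227 -21.0904638  102.5       ] (np.float64(14.210116844766203), np.float64(-0.2432811952171495))
tri [359.43163877 189.27676034] (array([ 0.50629569, -0.02330914,  0.06592678]), np.float64(0.004731916611059125))
```

View pics/k1.png

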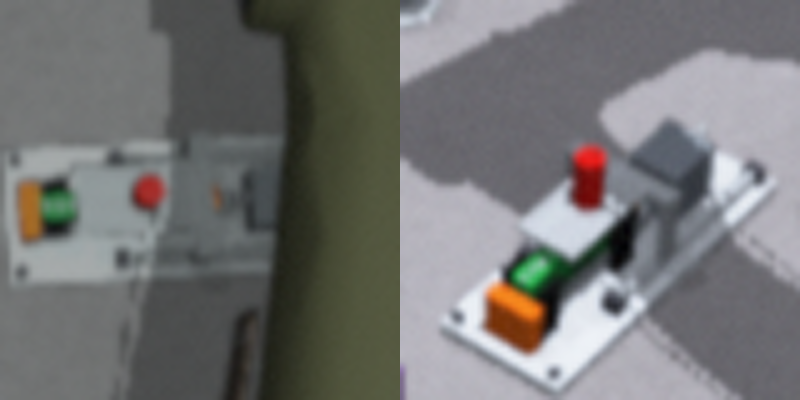

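Final view: the rail covers the strip, with its knob at top pixel (354,218), i.e. jig x ≈ 14-15. The green strip sits against the stop at crop (60,207). Handing in.

```bash
python3 -c "
from rig import arm
print(arm.job_done())"
```

```text
the job is handed in; nothing more can be done
None
```

I loaded the smaller green strip against the stop, pressed it onto the bed (about 14.6 N) and slid the rail home (about 9 N). The job is handed in at about 27 s, with no verdict returned; the seat pin being flush is judged from the firm contact I felt, not seen.

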